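# Mark the fallen tin

## Robot

A 7-joint arm with a two-finger parallel gripper is mounted at the origin on the work surface. World frame = base frame: x ahead of the robot, y to its left, z up, the work surface at z = 0. Lengths are in m, angles in degrees, forces in N, time in s.
With the tool pointing down it reaches from about 0.425 to 0.825 m from the base axis. Payload 3.6 kg.
Tool frame: the origin (TCP) lies at the very end of the fingers, on their centre line; the grasp point (between the pads) lies 19 mm behind it (arm.grip_point_offset is the distance from the TCP to the grasp point, in m); z points along the fingers, y is the direction in which the jaws open and shut (so a half turn about z gives the same grasp; the last joint's range is limited). The gripper opens to 85 mm and grips with 20 to 120 N. Pads are 22 mm wide; open, the fingers measure 114 mm over their backs; the gripper's body (76 mm by 85 mm) begins 54 mm behind the grasp point. The pads swing forward as they close: fully open they stand 13 mm farther back than shut.
Start: joints at [-66.778, 35.231, -0.722, 81.555, 0.464, 63.22, -2.315], TCP at [0.272, 0.59, 0.201] pointing down, gripper open.
Joint ranges: [-178.69, 178.69], [-17.37, 117.87], [-77.05, 75.6], [15.02, 138.74], [-78.02, 258.01], [0.78, 113.62], [-162.83, 162.83]. Speed limits (degrees/s): [159.86, 159.86, 180, 180, 180, 180, 180].

## Interface

Orientations are given as a 3x3 rotation matrix whose columns are the frame's x, y, z axes.
In Python, from workcell import read_state, cams, arm gives the robot as it stands. The module is installed in compiled form; this text tells all that it offers.
- The arm moves only by the tool step_arm, never from a script. Its argument "deltas" is a list that holds one entry, the list of rows, each a list of 7 numbers: the finger opening in mm, from 0 to 85.4, then the shift along the world's x, y, z in mm, then the turn, a rotation vector about the world's x, y, z in degrees. In form: [[[fingers, x, y, z, ax, ay, az], ...]]. A call has 1 to 20 rows; each row shifts and turns the commanded pose from where the row before left it; what a row does not reach is not made up. A row lasts 1/8 s, in which the tool goes at most 62.5 mm and 10.7 degrees, less where a joint would pass 70% of its speed; a pose out of reach is approached as far as the arm can. A call is refused whole if a number of a shift passes 62.5 or a number of a turn 10.7, either way. A call with a gripper value outside its range is refused whole. The fingers move at their own pace and stop on an object; "grip_force" is the grip in N (left out, the last holds). Time passes only in rows, so rows that do not move let the fingers close. It gives the time, the measured TCP pose, the force and the opening at its end, in the units of the state.
- read_state(): the state, without advancing time (a new reading comes with each control period).
- cams.get_image(name): name is "scene" or "top" or "wrist"; returns a dict with "pixels" (400x640x3 uint8, red, green, blue), "range_z" (400x640 float32, m along the optical axis (not along the pixel's ray), 0 where there is no reading), "mtx" (3x3 intrinsics, pixels), "position" and "attitude" of the camera in the world. Camera axes: x right, y down, z forward; pixel columns grow to the right and rows downward; lengths in m; the calibration is good to about 2 mm. The wrist camera is an equidistant fisheye: a pixel r from the principal point sees the ray r / f radians off the axis. A picture is of the moment at which its call begins.
- arm.finish_job(): hands the job in, once; it reports no verdict.
The state is a dict: "t": time; "q": joint angles; "joint_velocities": joint speeds; "joint_torque": joint torques, N m; "ee_pos": TCP position; "eef_rot": TCP orientation; "wrist_force": force on the tool from outside, world axes, zero at the start; "ft_torque": the same for the moment, N m; "gripper_width": finger opening in m.
Only numpy, scipy, OpenCV 4.12 (cv2) and the standard library are available. Lean on these libraries where they do the work, as an engineer would, in place of code of your own. Each camera call takes 0.05 s, during which the arm holds its last target. There are 200 camera calls.

## Task

Stand the fallen tin up on the marking stand's bed, lid up, push it gently into the V stop so that the sprung plunger is pressed right in, and keep it pressed steadily against the stop for at least two seconds. Then draw it back and stand it upright on the free part of the basin floor with the other tin, without shifting or tipping any of the other things.

Things in the scene. Friction and masses are not known exactly. Their poses are not given: they have to be found in the camera images.
- tin: The fallen tin: steel cylinder 56 mm in diameter, 80 mm tall, with a dark cap (40 mm in diameter, 12 mm high) on its lid: 92 mm overall. 0.2 to 0.4 kg. It starts lying on its side on the work surface, lid roughly away from the robot, and can roll. Origin at the centre of its base; z runs along its axis to the lid (up when it stands)
- tin_mid (a point): Centre of the fallen tin, on its axis, 40 mm from the base; axes as tin
- stand: The marking stand, fixed, steel. A bed plate 6 mm thick (x from -110 to +90 mm, 120 mm wide along y) carries a V stop with a sprung brass plunger poking out between its cheeks, and behind it a blue block 64 mm wide, 74 mm high (x from 42 to 84 mm). Origin on the work surface, under the axis of a tin that sits in the V; x points into the V (push the tin this way), z up
- seat (a point): Where the centre of the tin's base is when it stands on the bed against both cheeks of the V stop: on the bed's top, 6 mm above the work surface. Axes as stand
- vstop: The two fixed cheeks of the stand's V stop. Frame as stand. They touch the tin's side 30 degrees either side of the push direction, from 0 to 60 mm above the bed, and reach 27 mm to either side. Push at about the plunger's height, or the tin tips or pivots in the grip
- plunger (a joint): Travel of the sprung marking plunger (m), along the stand's x, 48 mm above the bed. 0 = fully out: it meets a tin whose axis is still 14 mm short of the seat. 0.014 = tin against the V stop. The spring pushes back with 3.5 N at 0 and 8.5 N at 0.014, so holding the tin on the stop takes a steady push of 10 to 25 N; it throws back a tin let go there
- basin: Fixed round speckled white enamel basin with a dark blue rim: 260 mm across the rim, 58 mm high, wall 4 mm, flat floor of 108 mm radius 5 mm above the work surface. Origin under its centre, z up. The standing tin is on one side; the other half of the floor, across the centre from it, is free
- tin2: The other tin, the same as the fallen one (steel cylinder 56 mm in diameter, 80 mm tall, with a dark cap (40 mm in diameter, 12 mm high) on its lid: 92 mm overall), standing upright in the basin 65 to 72 mm from its centre. Origin at the centre of its base, z to the lid. Stays where it is
- pliers: Bystander: steel pliers, 145 mm long, 42 mm wide, 10 mm thick, lying flat in the basin between the standing tin and the free half. Origin under the pivot; its x axis runs to the jaws, which reach 55 mm; the handles reach 90 mm the other way
- shield: Bystander: red plastic paint shield (edge guide), 75 x 220 mm and 19 mm high, lying flat on the top. Origin under its centre, long side along its y
- bottle: Bystander: white plastic push dispenser bottle standing upright, 52 mm in diameter, 139 mm tall. Origin at the centre of its base
- rest: Bystander: wooden spoon rest, 155 mm long and 10 mm high, lying flat. Origin under its round end (90 mm in diameter)
- tape: Bystander: roll of masking tape lying flat, 90 mm in diameter, 24 mm high. Origin under its centre
- brush: Bystander: paint brush, 150 mm long, lying flat
There are look-alikes about, which are no part of the job. Leave any red look-alike of the tin2 alone. Leave any green look-alike of the tin alone.

How it is judged (in metres and radians):
On the way:
1. the tin, upright on the bed (within 5 mm of it, 0.1 rad), is held against the V stop (more than 1 N, within 5 mm of the seat) with the plunger pressed in at least 11 mm, for 2 s without a break (contact force between tin and vstop above 1 N and horizontal distance between tin and seat below 0.005 m and z of tin in the frame of seat below 0.005 m and angle between tin's own z axis and vertical below 0.1 rad and value of joint plunger above 0.011 m), for 2 s.
At the end, for the whole second after the job is handed in: Both tins stand upright (within 0.08 rad) and at rest on the basin floor: the marked tin's base is within 4 mm of the floor and both axes within 90 mm of the basin's centre; the plunger has sprung out again (under 2 mm) (horizontal distance between each of tin, tin2 and basin below 0.09 m and z of tin in the frame of basin below 0.009 m and angle between each of tin, tin2's own z axis and vertical below 0.08 rad and linear speed of each of tin, tin2 below 0.02 m/s and angular speed of each of tin, tin2 below 0.2 rad/s and value of joint plunger below 0.002 m); the robot touches nothing.
It fails at once if the tin is rammed against the V stop (more than 60 N) (contact force between tin and vstop above 60 N).
It fails at once if a bystander (other tin, pliers, paint shield, bottle, spoon rest, tape, brush) is moved more than 40 mm (distance of any of tin2, pliers, shield, bottle, rest, tape, brush from where it was at the start of the episode above 0.04 m).
It fails at once if the other tin or the dispenser bottle is tipped over (angle between any of tin2, bottle's own z axis and vertical above 0.5 rad).
It also fails if it takes over 72 s, if anything falls off the work surface, if the arm or the gripper's body presses on something with over 40 N, if the wrist force passes 120 N, or if a joint passes its speed limit or range.

## Working session

There is one attempt and no reset: what is moved stays moved. The work goes in short steps, Python scripts to look and compute and a tool call to move; the robot and the scene stay as the last step left them, time stands still between calls to the robot, and variables do not carry over. Pictures are saved under pics/ and viewed, about 8 in all and at most 12, crops included, and the job is handed in when it is done.

Besides the shell and the picture viewer there is one more tool, called after "Emit:" as name(argument=value, ...) on one line, values as JSON. step_arm: Moves the arm, as the interface text tells. Its arguments: {"type":"object","properties":{"deltas":{"type":"array"},"grip_force":{"type":"number"}},"required":["deltas"]}

```bash
mkdir -p pics
cat > h.py <<'E'
import numpy as np, cv2
from workcell import read_state, cams, arm
def snap(n,f):
    d=cams.get_image(n); np.savez('pics/'+f+'.npz',**{k:np.array(v) for k,v in d.items()})
    cv2.imwrite('pics/'+f+'.png',d['pixels'][:,:,::-1]); return d
def load(f): return np.load('pics/'+f+'.npz')
def cloud(d):
    K=d['mtx'];v,u=np.mgrid[0:400,0:640];z=d['range_z']
    P=np.stack([(u-K[0,2])/K[0,0]*z,(v-K[1,2])/K[1,1]*z,z],-1)
    W=P@np.array(d['attitude']).T+d['position']; W[z==0]=np.nan
    return W
E
python3 - <<'E'
from h import *
a=snap('top','top0');b=snap('scene','sc0')
for d in(a,b):print(d['mtx'],d['position'],d['attitude'])
print(read_state())
E
```

```text
[[377.62681414   0.         317.93912689]
 [  0.         377.62681414 201.83386709]
 [  0.           0.           1.        ]] [0.34757348 0.01461011 0.92966116] [[ 0.09543619 -0.96966491  0.22503754]
 [-0.99542723 -0.09388903  0.0175921 ]
 [ 0.00407012 -0.22568742 -0.97419127]]
[[447.24487563   0.         316.4048572 ]
 [  0.         447.24487563 193.73468743]
 [  0.           0.           1.        ]] [ 1.14081953 -0.26835525  0.8121958 ] [[ 0.44230975  0.65788628 -0.60954714]
 [ 0.89686184 -0.3237254   0.30139791]
 [ 0.00095966 -0.67999081 -0.73322001]]
{'t': 0.1, 'q': array([-66.77791502,  35.28528692,  -0.72406592,  81.63473698,
         0.46335181,  63.21908935,  -2.31512388]), 'joint_velocities': array([-0.00711984, -0.15374194,  0.00329905, -0.21726251, -0.02835908,
        0.08950438, -0.02359521]), 'joint_torque': array([ 2.05268028e-03, -4.70385396e+01,  2.60516535e-01, -1.71570969e+01,
        1.00819269e-02,  5.93015677e-03,  6.52494464e-06]), 'ee_pos': array([0.27168075, 0.58964189, 0.20032111]), 'eef_rot': array([[-9.08242644e-01,  4.18442735e-01, -9.88752871e-04],
       [ 4.18443903e-01,  9.08240068e-01, -2.16320945e-03],
       [-7.15430605e-06, -2.37845668e-03, -9.99997171e-01]]), 'wrist_force': array([-0.11715183, -0.50352089, -0.08203237]), 'ft_torque': array([-0.02819138, -0.04814745,  0.00443812]), 'gripper_width': 0.08561223123147459}
```

View pics/top0.png

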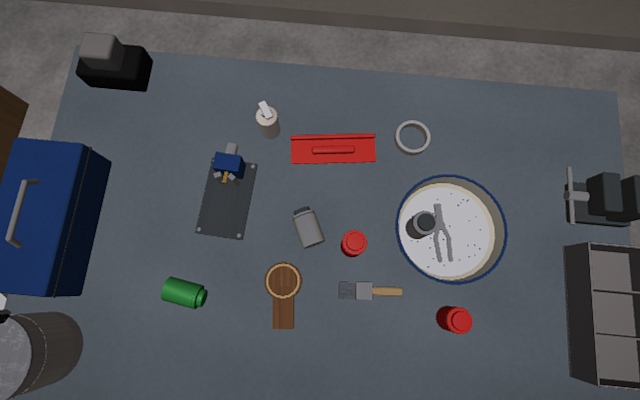

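View pics/sc0.png

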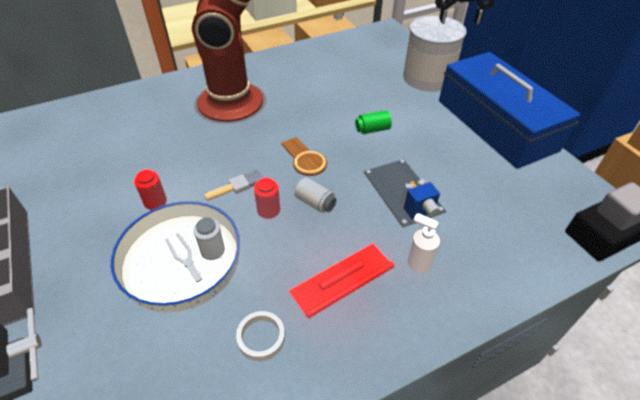

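The top view shows three candidates. The grey tin lies at (308,228) with its dark cap at the upper-left end (303,212), the red ones are at (354,243) and (457,320), and the green one is at (185,293). The grey one fits the description. tin2 stands in the basin at (423,222), the stand is at (228,195) and the basin is centred near (451,228). I'll confirm with a crop and measure from depth.

Run:
```python
from h import *
d=load('top0');im=d['pixels'][:,:,::-1]
cv2.imwrite('pics/crop1.png',cv2.resize(im[130:280,180:380],None,fx=4,fy=4,interpolation=cv2.INTER_CUBIC))
W=cloud(d)
for n,(u,v) in dict(tin=(308,228),cap=(303,212),tin2=(423,222),block=(228,157),plun=(225,177),bed=(222,215),pl=(440,235),red=(354,243)).items(): print(n,W[v,u].round(4))
# lying tin points from both cameras
for f in('top0','sc0'):
    d=load(f);W=cloud(d);p=d['pixels'].astype(int)
    gray=(p.max(-1)-p.min(-1)<40)
    t=load('top0');c=cloud(t)[228,308]
    m=(np.hypot(W[...,0]-c[0],W[...,1]-c[1])<.075)&(W[...,2]>.02)&gray
    q=W[m]; mu=q[:,:2].mean(0);print(f,len(q),mu,'zmax',np.percentile(q[:,2],98))
    hi=q[q[:,2]>.045][:,:2];w,V=np.linalg.eigh(np.cov(hi.T));a=V[:,1]*np.sign(V[0,1]);s=(hi-hi.mean(0))@a;n=np.array([-a[1],a[0]])
    print(' axis',a,np.degrees(np.arctan2(a[1],a[0])),'c',hi.mean(0)+a*(s.min()+s.max())/2,'len',s.max()-s.min(),'wid',np.ptp((q[:,:2]-mu)@n))
    np.save('pics/tin_'+f,q)
    # blue block
    b=(p[...,2]>p[...,0]+50)&(W[...,2]>.07)&(W[...,2]<.09)&(np.hypot(W[...,0]-.5,W[...,1]-.25)<.25)
    q=W[b][:,:2].astype(np.float32);r=cv2.minAreaRect(q);print(' block',len(q),r,cv2.boxPoints(r).tolist())
    r_=(p[...,2]>p[...,0]+40)&(W[...,2]>.048)&(W[...,2]<.065)&(W[...,1]<-.1)
    q=W[r_][:,:2]
    if len(q)>20:
        A=np.c_[2*q,np.ones(len(q))];x=np.linalg.lstsq(A,(q**2).sum(1),rcond=None)[0];print(' basin',len(q),x[:2],np.sqrt(x[2]+x[:2]@x[:2]))
    c2=cloud(t)[222,423]
    m=(np.hypot(W[...,0]-c2[0],W[...,1]-c2[1])<.05)&(W[...,2]>.09)&(W[...,2]<.11);q=W[m][:,:2];print(' tin2',len(q),(q.min(0)+q.max(0))/2,np.ptp(q,0))
    # bed outline
    m=(W[...,2]>.003)&(W[...,2]<.009)&(W[...,0]>.3)&(W[...,0]<.7)&(W[...,1]>.12)&(W[...,1]<.38)&(p.max(-1)<90);q=W[m][:,:2].astype(np.float32)
    print(' bed',len(q),cv2.minAreaRect(q) if len(q) else '')
```

```text
tin [0.4851 0.0476 0.0533]
cap [0.5219 0.0632 0.0541]
tin2 [ 0.5167 -0.2092  0.0958]
block [0.6341 0.2546 0.0735]
plun [0.5888 0.2589 0.0566]
bed [0.505  0.2665 0.0031]
pl [ 0.5068 -0.2768  0.0038]
red [ 0.4558 -0.0593  0.0887]
top0 868 [0.489351  0.0505281] zmax 0.05713949061289308
 axis [0.90120145 0.43340044] 25.683555214430992 c [0.49292363 0.05169681] len 0.09174189719193289 wid 0.05596935862357081
 block 389 ((0.6234037280082703, 0.2578527331352234), (0.06080847233533859, 0.039731159806251526), 85.89093017578125) [[0.6014106273651123, 0.2289501279592514], [0.6410396099090576, 0.22610317170619965], [0.6453968286514282, 0.2867553234100342], [0.6057678461074829, 0.28960227966308594]]
 basin 714 [ 0.51896558 -0.28506619] 0.12747426207527376
 tin2 247 [ 0.51928849 -0.21514601] [0.0385579  0.03840654]
 bed 2657 ((0.4811897277832031, 0.2407594621181488), (0.37115713953971863, 0.17619433999061584), 17.237857818603516)
sc0 870 [0.50224132 0.04338473] zmax 0.05651227538290713
 axis [0.88801845 0.45980782] 27.374707156098733 c [0.49632054 0.04698026] len 0.09373642120498082 wid 0.05512958081368374
 block 384 ((0.6254363059997559, 0.2572190761566162), (0.06667326390743256, 0.042536091059446335), 86.85549926757812) [[0.6023716330528259, 0.22509928047657013], [0.6448436379432678, 0.2227659970521927], [0.6485009789466858, 0.2893388867378235], [0.6060289740562439, 0.2916721701622009]]
 basin 1010 [ 0.52135942 -0.28590421] 0.12758998002636768
 tin2 252 [ 0.51967058 -0.21679609] [0.04104627 0.03859078]
 bed 6 ((0.6349127292633057, 0.23960644006729126), (0.05429151654243469, 0.020869122818112373), 46.24494552612305)
```

View pics/crop1.png

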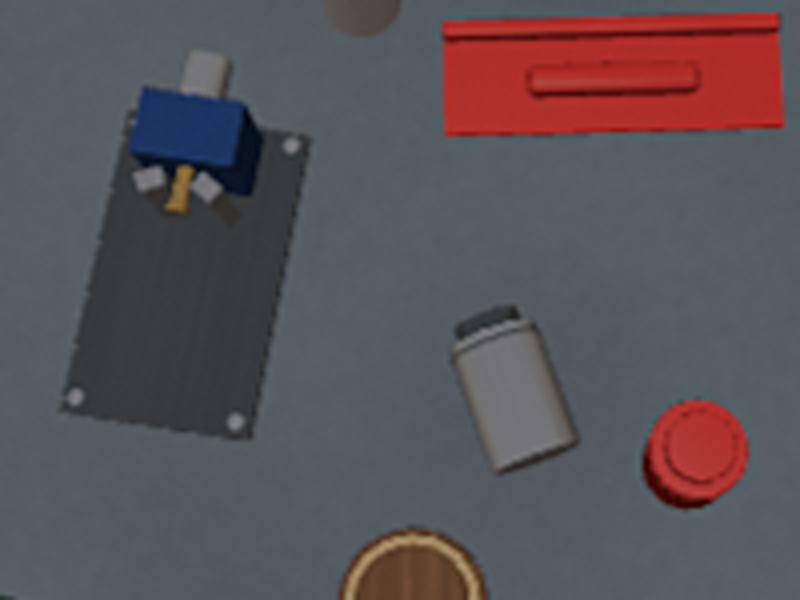

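The crop confirms it: the grey tin lies with its cap at the far end, crop (487,320). The V and plunger face the robot at crop (180,195). I'll move above the tin, yaw the jaws across it, and log joint data to fit the arm's kinematics.

Emit:
step_arm(deltas=[[[85, 19, -45, 0, 0, 0, 4.27], [85, 19, -45, 0, 0, 0, 4.27], [85, 19, -45, 0, 0, 0, 4.27], [85, 19, -45, 0, 0, 0, 4.27], [85, 19, -45, 0, 0, 0, 4.27], [85, 19, -45, 0, 0, 0, 4.27]]])

```text
t: 0.85
ee_pos: [0.3863, 0.3185, 0.2011]
eef_rot: [[-1.0, -0.018, -0.0], [-0.018, 1.0, -0.001], [0.0, -0.001, -1.0]]
wrist_force: [1.2, -0.5, -0.2]
gripper_width: 0.0844
```

```bash
cat > log.py <<'E'
from workcell import read_state
import json
s=read_state();open('log.jsonl','a').write(json.dumps({k:(v.tolist() if hasattr(v,'tolist') else v) for k,v in s.items()})+'\n')
print(s['t'],s['q'].round(1),s['ee_pos'].round(4),s['wrist_force'].round(1))
E
python3 log.py
```

```text
0.85 [-37.2  22.2  -6.7 105.7   3.2  52.3  45.6] [0.3863 0.3185 0.2011] [ 1.2 -0.5 -0.2]
```

Emit:
step_arm(deltas=[[[85, 19, -45, 0, 0, 0, 4.27], [85, 19, -45, 0, 0, 0, 4.27], [85, 19, -45, 0, 0, 0, 4.27], [85, 19, -45, 0, 0, 0, 4.27], [85, 18, -45, 0, 0, 0, 4.27], [85, 17, -45, 0, 0, 0, 4.27], [85, 0, 0, 0, 0, 0, 0]]])

```text
t: 1.72
ee_pos: [0.4978, 0.0448, 0.2008]
eef_rot: [[-0.899, -0.438, -0.0], [-0.438, 0.899, -0.003], [0.002, -0.002, -1.0]]
wrist_force: [-0.7, 0.7, 0.7]
gripper_width: 0.0849
```

```bash
python3 log.py
```

```text
1.725 [ -1.5  22.2  -8.7 105.8   4.4  52.4 103.7] [0.4978 0.0448 0.2008] [-0.7  0.7  0.7]
```

Emit:
step_arm(deltas=[[[85, 0, 0, 0, -4.4, 9, 0], [85, 0, 0, 0, -4.4, 9, 0], [85, 0, 0, 0, -4.4, 9, 0], [85, 0, 0, 0, 0, 0, 0]]])

```text
t: 2.22
ee_pos: [0.4969, 0.0533, 0.1973]
eef_rot: [[-0.769, -0.449, -0.455], [-0.391, 0.894, -0.221], [0.506, 0.007, -0.863]]
wrist_force: [0.5, -0.7, -0.9]
gripper_width: 0.085
```

```bash
python3 log.py
cat > kin.py <<'E'
import numpy as np, json
from scipy.optimize import least_squares
from scipy.spatial.transform import Rotation as R
Q0=[-66.77791502,35.28528692,-0.72406592,81.63473698,0.46335181,63.21908935,-2.31512388]
T0=[0.27168075,0.58964189,0.20032111];R0=[[-.908242644,.418442735,-.000988],[.418443903,.90824,-.00216],[-7e-6,-.00238,-1]]
def fk(q,p):
    # p: lengths h,d3,d5,d7, x-offsets o2,o4,o6, signs via s
    q=np.radians(q)*SG; h,d3,d5,d7,o3,o5,o7=p
    r=R.identity();t=np.array([0,0,0.])
    def tr(v):
        nonlocal t; t=t+r.apply(v)
    r=R.from_euler('z',q[0]);tr([0,0,h]);r=r*R.from_euler('y',q[1]);r=r*R.from_euler('z',q[2]);tr([o3,0,d3])
    r=r*R.from_euler('y',q[3]);r=r*R.from_euler('z',q[4]);tr([o5,0,d5]);r=r*R.from_euler('y',q[5]);r=r*R.from_euler('z',q[6]);tr(r.inv().apply(r.apply([0,0,d7])))
    tr([0,0,0]);return t,r
SG=np.array([-1,1,-1,1,-1,1,-1.])
E
python3 - <<'E'
import kin; from kin import *
import itertools
S=[(Q0,T0,R0)]+[(d['q'],d['ee_pos'],d['eef_rot']) for d in map(json.loads,open('log.jsonl'))]
best=[]
for s in itertools.product([-1,1],repeat=4):
    kin.SG=np.array([s[0],1,s[1],1,s[2],1,s[3]])
    f=lambda p:np.concatenate([fk(q,p)[0]-t for q,t,_ in S])
    o=least_squares(f,[.36,.42,.4,.3,0,0,0])
    M=[fk(q,o.x)[1].as_matrix().T@np.array(r) for q,t,r in S]
    best.append((np.abs(o.fun).max(),s,o.x.round(4),np.std(M,axis=0).max(),M[0].round(2).tolist()))
for b in sorted(best,key=lambda b:b[0])[:3]:print(b)
E
```

```text
2.225 [-9.7 39.  -6.  82.9  9.1 88.4 98.8] [0.4969 0.0533 0.1973] [ 0.5 -0.7 -0.9]
(np.float64(0.01531415589517271), (-1, -1, -1, -1), array([-0.5675,  0.9616,  0.0745,  0.4849, -0.1962, -0.4247,  0.    ]), np.float64(1.401509365225391e-06), [[0.0, -1.0, -0.0], [1.0, -0.0, 0.0], [-0.0, 0.0, 1.0]])
(np.float64(0.015314156100740384), (-1, -1, -1, 1), array([-0.5675,  0.9616,  0.0745,  0.4849, -0.1962, -0.4247,  0.    ]), np.float64(0.7911694677651441), [[-0.08, -1.0, -0.0], [1.0, -0.08, 0.0], [-0.0, 0.0, 1.0]])
(np.float64(0.01824370488940663), (-1, -1, 1, 1), array([-0.6234,  0.942 ,  0.0569,  0.4625, -0.2013, -0.4721,  0.    ]), np.float64(0.7779212035248878), [[-0.07, -1.0, 0.0], [1.0, -0.07, -0.01], [0.01, -0.0, 1.0]])
```

```bash
cat >> kin.py <<'E'
def frames(q):
    q=np.radians(q)*SG; r=R.identity();F=[]
    for a,x in zip('zyzyzyz',q): r=r*R.from_euler(a,x);F.append(r.as_matrix())
    return F
IDX=[1,3,5,6]   # vectors after joints 1.. : frames where links sit
def A(q):
    F=frames(q); return np.hstack([F[0],F[2],F[4],F[5],F[6]])
P0=np.array([0,0,.365, 0,0,.395, 0,0,.385, 0,0,.11, 0,0,.25])
def fit():
    S=[(Q0,T0)]+[(d['q'],d['ee_pos']) for d in map(json.loads,open('log.jsonl'))]
    M=np.vstack([A(q) for q,_ in S]);b=np.concatenate([t for _,t in S])
    best=P0.copy(); lam=.003
    x=np.linalg.lstsq(np.vstack([M,lam*np.eye(15)]),np.r_[b-M@best,np.zeros(15)],rcond=None)[0]
    return best+x, np.abs(M@(best+x)-b).max()
LO=np.array([-178.69,-17.37,-77.05,15.02,-78.02,.78,-162.83])+2;HI=np.array([178.69,117.87,75.6,138.74,258.01,113.62,162.83])-2
TOOL=np.array([[0,-1,0],[1,0,0],[0,0,1.]])
def ik(pos,Rt,q0,p):
    def f(q):
        return np.r_[(A(q)@p-pos)*10,R.from_matrix(frames(q)[6]@TOOL@np.asarray(Rt).T).as_rotvec()*3,(q-q0)*2e-4]
    o=least_squares(f,np.clip(q0,LO,HI),bounds=(LO,HI));q=o.x
    return q,np.linalg.norm(A(q)@p-pos),np.degrees(np.linalg.norm(o.fun[3:6])/3)
def tool(az,down):
    "tool pointing along azimuth az, 'down' degrees below horizontal; x of tool up-ish sign as now"
    a=np.radians(az);d=np.radians(down);e=np.array([np.cos(a),np.sin(a),0]);Z=np.array([0,0,1.])
    z=np.cos(d)*e-np.sin(d)*Z;y=np.array([-np.sin(a),np.cos(a),0]);return np.c_[np.cross(y,z),y,z]
E
python3 - <<'E'
from kin import *
p,e=fit();print(p.reshape(5,3).round(3),e)
L=[json.loads(l) for l in open('log.jsonl')]
print(np.array(L[-1]['eef_rot']).round(2),tool(26,120).round(2))
q0=np.array(L[-1]['q'])
for nm,az,x,y,zg in(('pick',26.5,.496,.05,.03),('stand',-3.6,.5615,.2615,.054),('stand-30',-3.6,.525,.2635,.054),('basin',-20,.525,-.35,.054),('basin0',0,.525,-.35,.054),('table',20,.6,0,.05)):
  for a in (30,40,45,50,90):
    d=a+90 if nm=='pick' else a
    Rt=tool(az,d);pos=np.array([x,y,zg])+.019*Rt[:,2]
    B=min((ik(pos,Rt,np.array(s),p) for s in(q0,q0*[1,1,-1,1,1,1,1],[q0[0],30,0,110,60,30,60],[q0[0],40,0,110,-60,30,130],[q0[0],30,0,130,180,30,-80],[q0[0]-20,30,40,110,0,20,100],[q0[0]+20,30,-40,110,0,20,100],[q0[0]+20,30,-40,110,80,20,20])),key=lambda b:b[1]*1000+b[2])
    print(nm,a,B[0].round(),'err mm %.1f deg %.1f'%(B[1]*1000,B[2]))
E
```

```text
[[ 0.004 -0.061  0.339]
 [ 0.034 -0.005  0.5  ]
 [ 0.033  0.021  0.402]
 [ 0.012  0.021  0.088]
 [ 0.002  0.     0.228]] 2.5145733463793896e-05
[[-0.77 -0.45 -0.45]
 [-0.39  0.89 -0.22]
 [ 0.51  0.01 -0.86]] [[-0.78 -0.44 -0.45]
 [-0.38  0.9  -0.22]
 [ 0.5   0.   -0.87]]
pick 30 [-10.  53.  -6.  87.  11.  70.  96.] err mm 0.0 deg 0.0
pick 40 [-15.  58.   2.  80.   7.  81.  99.] err mm 0.0 deg 0.0
pick 45 [-16.  61.   3.  76.   7.  87. 100.] err mm 0.0 deg 0.0
pick 50 [-17.  64.   4.  72.   7.  93. 100.] err mm 0.0 deg 0.0
pick 90 [-40.  83.  41.  70.  -8. 112. 127.] err mm 49.3 deg 12.5
stand 30 [-48.  55. -13. 125. 118.  69. -84.] err mm 0.0 deg 0.0
stand 40 [-48.  49.  -9. 124. 115.  52. -78.] err mm 0.0 deg 0.0
stand 45 [-50.  46.  -4. 123. 113.  43. -75.] err mm 0.0 deg 0.0
stand 50 [-16.  53. -45. 115. 107.  61. -45.] err mm 0.0 deg 0.0
stand 90 [-42.  45.  23.  98. -25.  42.  80.] err mm 0.0 deg 0.0
stand-30 30 [-50.  56. -15. 128. 115.  73. -87.] err mm 0.0 deg 0.0
stand-30 40 [-50.  49. -12. 128. 113.  56. -81.] err mm 0.0 deg 0.0
stand-30 45 [-51.  46.  -8. 127. 111.  47. -7
[... 438 characters left out ...]
  34.  99. -36.  45. 131.] err mm 0.0 deg 0.0
basin0 30 [ 39.  55.   4. 134. 220.  69. -87.] err mm 0.0 deg 0.0
basin0 40 [ 38.  49.   3. 133. 220.  53. -91.] err mm 0.0 deg 0.0
basin0 45 [ 38.  47.   2. 131. 221.  45. -93.] err mm 0.0 deg 0.0
basin0 50 [ 39.  45.  -2. 130. 222.  35. -94.] err mm 0.0 deg 0.0
basin0 90 [ 13.  47.  29.  98. -31.  44. 147.] err mm 0.0 deg 0.0
table 30 [ 58.  89. -75. 131. 161.  54.   8.] err mm 0.0 deg 0.0
table 40 [ 49.  73. -69. 129. 148.  48.  -2.] err mm 0.0 deg 0.0
table 45 [ 46.  67. -67. 126. 139.  43.  -1.] err mm 0.0 deg 0.0
table 50 [  1.  44.  -7. 137. 190.  39. -82.] err mm 0.0 deg 0.0
table 90 [-19.  44.  26. 102. -28.  40. 133.] err mm 0.0 deg 0.0
```

Run:
```python
from h import *
W=cloud(load('sc0'));
for n,(u,v) in dict(bot=(424,240),bottop=(427,219)).items():print(n,W[v,u].round(3))
W=cloud(load('top0'));m=(W[...,2]>.1)&(W[...,2]<.2)&(W[...,0]>.55)&(W[...,0]<.9)&(abs(W[...,1]-.15)<.15);q=W[m];print('bottle',len(q),q.min(0),q.max(0))
W0=W[100:180,280:385];m=(W0[...,2]>.01)&(W0[...,2]<.04);print('shield',W0[m].min(0),W0[m].max(0))
d=load('top0');Rm=d['attitude'];K=d['mtx']
for u,v in((195.5,232.5),(242.5,239.5),(257,164.5),(440,207),(436,262),(452,260)):
    r=Rm@np.array([(u-K[0,2])/K[0,0],(v-K[1,2])/K[1,1],1]);print(u,v,(d['position']+r*(.006-d['position'][2])/r[2]).round(4))
from kin import *
p,e=fit()
L=[json.loads(l) for l in open('log.jsonl')];q=np.array(L[-1]['q'])
# continuous path: waypoints (grasp pos, az, down)
for a in(35,42):
  print('a',a);q=np.array(L[-1]['q'])
  wp=[(.496,.05,.2,26,120),(.496,.05,.03,26.5,90+a),(.496,.05,.25,26.5,90+a),(.50,.15,.25,-3.6,90+a),(.50,.265,.25,-3.6,a),(.51,.2645,.056,-3.6,a),(.5615,.2615,.054,-3.6,a),(.51,.2645,.25,-3.6,a),(.51,-.05,.25,-15,a),(.525,-.35,.25,-30,a),(.525,-.35,.053,-30,a)]
  for w0,w1 in zip(wp,wp[1:]):
    worst=0
    for s in np.linspace(0,1,13)[1:]:
      w=np.array(w0)*(1-s)+np.array(w1)*s;Rt=tool(w[3],w[4])
      qn,ep,er=ik(w[:3]+.019*Rt[:,2],Rt,q,p);worst=max(worst,np.abs(qn-q).max());q=qn
      if ep>.002 or er>1:print('  bad',w.round(3),ep,er)
    print(w1,q.round(),'maxstep',round(worst))
```

```text
bot [0.753 0.162 0.097]
bottop [0.736 0.173 0.138]
bottle 167 [0.71400424 0.15212296 0.10170343] [0.75918901 0.18834663 0.14068783]
shield [ 0.68659871 -0.09708809  0.01001025] [0.75612526 0.1203252  0.02191391]
195.5 232.5 [0.4548 0.3238 0.006 ]
242.5 239.5 [0.4487 0.2064 0.006 ]
257 164.5 [0.6438 0.1964 0.006 ]
440 207 [ 0.5772 -0.2745  0.006 ]
436 262 [ 0.4395 -0.2679  0.006 ]
452 260 [ 0.448  -0.3065  0.006 ]
a 35
(0.496, 0.05, 0.03, 26.5, 125) [-11.  56.  -4.  83.  11.  76.  96.] maxstep 4
(0.496, 0.05, 0.25, 26.5, 125) [-10.  38.  -5.  81.   9.  96.  99.] maxstep 2
(0.5, 0.15, 0.25, -3.6, 125) [-12.  40.  -2.  78.  -9.  95.  74.] maxstep 2
(0.5, 0.265, 0.25, -3.6, 35) [-64.  22.   0. 131.  91.  49. -56.] maxstep 25
(0.51, 0.2645, 0.056, -3.6, 35) [-59.  52.  -7. 131. 114.  61. -90.] maxstep 4
(0.5615, 0.2615, 0.054, -3.6, 35) [-55.  52.  -3. 126. 118.  57. -87.] maxstep 0
(0.51, 0.2645, 0.25, -3.6, 35) [-63.  23.   1. 130.  92.  48. -56.] maxstep 4
  bad [ 5.100e-01  2.900e-02  2.500e-01 -1.215e+01  3.500e+01] 0.004614688858533673 1.0140049100855457
  bad [ 5.10e-01  2.00e-03  
[... 1009 characters left out ...]
(0.496, 0.05, 0.25, 26.5, 132) [-12.  42.  -3.  77.  10. 103. 100.] maxstep 2
(0.5, 0.15, 0.25, -3.6, 132) [-13.  44.  -0.  74. -11. 103.  75.] maxstep 2
(0.5, 0.265, 0.25, -3.6, 42) [-64.  19.   5. 127.  81.  41. -41.] maxstep 24
(0.51, 0.2645, 0.056, -3.6, 42) [-57.  47.  -5. 130. 112.  50. -84.] maxstep 5
(0.5615, 0.2615, 0.054, -3.6, 42) [-53.  48.  -2. 125. 115.  46. -81.] maxstep 0
(0.51, 0.2645, 0.25, -3.6, 42) [-63.  19.   5. 126.  81.  40. -40.] maxstep 5
(0.51, -0.05, 0.25, -15, 42) [ 28.  21. -58. 137. 107.  45. -40.] maxstep 14
(0.525, -0.35, 0.25, -30, 42) [ 52.  24. -40. 125. 122.  26. -34.] maxstep 3
(0.525, -0.35, 0.053, -30, 42) [ 55.  55. -45. 129. 148.  54. -44.] maxstep 3
```

The bottle stands behind the tin at (0.737, 0.170), so I'll pick with the tool tilted 38° and keep the wrist clear of it.

Emit:
step_arm(deltas=[[[85, -3, -2, -10, -2.4, 4.9, 0.2], [85, -3, -2, -20, -2.4, 4.9, 0.2], [85, -3, -2, -30, 0, 0, 0], [85, -2, -2, -30, 0, 0, 0], [85, 0, 0, -30, 0, 0, 0], [85, 0, 0, 0, 0, 0, 0], [85, 0, 0, 0, 0, 0, 0]]])

```text
t: 3.1
ee_pos: [0.4864, 0.0426, 0.0829]
eef_rot: [[-0.674, -0.451, -0.585], [-0.344, 0.893, -0.291], [0.654, 0.005, -0.757]]
wrist_force: [0.9, 0.6, 0.4]
gripper_width: 0.0851
```

```bash
python3 log.py
python3 - <<'E'
from h import *
d=snap('scene','sc1');im=d['pixels'][:,:,::-1]
w=snap('wrist','wr1')['pixels'][:,:,::-1]
cv2.imwrite('pics/v1.png',np.hstack([cv2.resize(im[60:300,200:520],(400,300)),cv2.resize(w,(400,300))]))
E
```

```text
3.1 [-10.9  51.7  -4.8  82.7  11.1  86.3  96.9] [0.4864 0.0426 0.0829] [0.9 0.6 0.4]
```

View pics/v1.png

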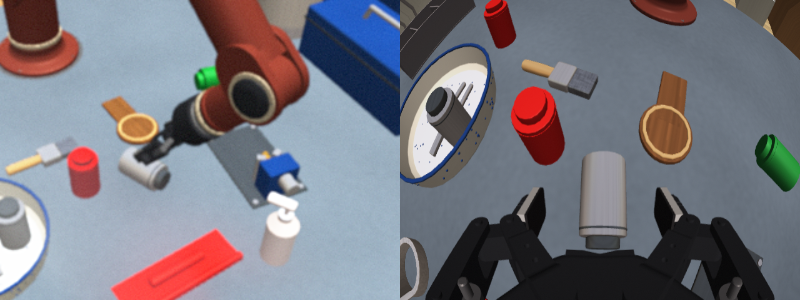

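Wrist view: the tin at (604,195) sits centred between the fingers at (535,215) and (670,215), and the red tin is clear. I'll descend and grip.

Emit:
step_arm(deltas=[[[85, -1, 2, -20, 0, 0, 0], [85, 0, 0, -20, 0, 0, 0], [85, 0, 0, -18, 0, 0, 0], [85, 0, 0, -12, 0, 0, 0], [85, 0, 0, 0, 0, 0, 0], [50, 0, 0, 0, 0, 0, 0], [50, 0, 0, 0, 0, 0, 0], [50, 0, 0, 0, 0, 0, 0], [50, 0, 0, 0, 0, 0, 0], [50, 0, 0, 0, 0, 0, 0], [50, 0, 0, 0, 0, 0, 0], [50, 0, 0, 0, 0, 0, 0]]], grip_force=80)

```text
t: 4.7
ee_pos: [0.4858, 0.0452, 0.0125]
eef_rot: [[-0.674, -0.451, -0.586], [-0.345, 0.893, -0.291], [0.654, 0.006, -0.757]]
wrist_force: [1.3, 2.8, 5.5]
gripper_width: 0.0511
```

```bash
python3 log.py
```

```text
4.7 [-11.1  57.1  -4.7  83.7  11.4  80.1  95.6] [0.4858 0.0452 0.0125] [1.3 2.8 5.5]
```

Run:
```python
from h import *
d=snap('scene','sc2');im=d['pixels'][:,:,::-1]
w=snap('wrist','wr2')['pixels'][:,:,::-1]
cv2.imwrite('pics/v2.png',np.hstack([cv2.resize(im[130:250,240:400],(400,300)),cv2.resize(w[120:400,160:480],(400,350))[:300]]))
s=read_state();print(s['gripper_width'],s['wrist_force'],s['ft_torque'])
```

```text
0.0513046629790328 [1.436501   2.75630376 5.4271198 ] [ 0.36342594 -0.16395936 -0.19380774]
```

View pics/v2.png

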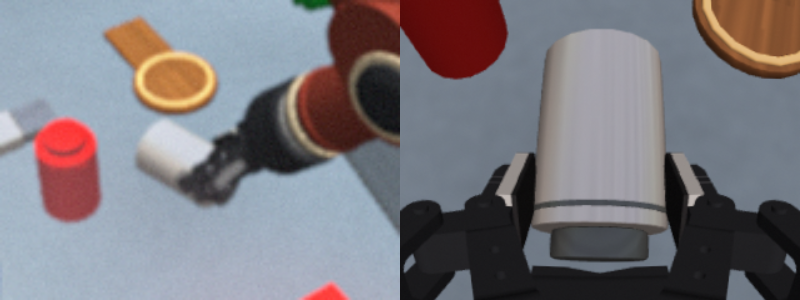

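Emit:
step_arm(deltas=[[[45, 0, 0, 5, 0, 0, 0], [45, 0, 0, 10, 0, 0, 0], [45, 0, 0, 15, 0, 0, 0], [45, 0, 0, 20, 0, 0, 0], [45, 0, 0, 30, 0, 0, 0], [45, 0, 0, 40, 0, 0, 0], [45, 0, 0, 40, 0, 0, 0], [45, 0, 0, 40, 0, 0, 0], [45, 0, 0, 20, 0, 0, 0], [45, 0, 0, 0, 0, 0, 0]]])

```text
t: 6.05
ee_pos: [0.4857, 0.0445, 0.2336]
eef_rot: [[-0.676, -0.451, -0.583], [-0.344, 0.893, -0.291], [0.652, 0.004, -0.758]]
wrist_force: [-0.6, 0.3, -3.1]
gripper_width: 0.0494
```

```bash
python3 log.py
cat > tinpose.py <<'E'
import sys
from h import *
from scipy.optimize import least_squares
from workcell import read_state
def tinfit(c0,a0,f='t',rad=.075):
    "fit cylinder (r 28, axis through mid c) to grey points of top+scene near c0"
    P=[]
    for n in('scene','top'):
        d=snap(n,f+n);W=cloud(d);p=d['pixels'].astype(int)
        g=(p.max(-1)-p.min(-1)<40)&(p.max(-1)>100)
        m=g&(np.linalg.norm(W-c0,axis=-1)<rad);q=W[m]
        s=(q-c0)@a0;rr=np.linalg.norm(q-c0-np.outer(s,a0),axis=1);q=q[(rr<.036)&(abs(s)<.06)&(rr>.015)];P.append(q);print(n,len(q))
    Q=np.vstack(P)
    b1=np.cross(a0,[.3,.5,.8]);b1/=np.linalg.norm(b1);b2=np.cross(a0,b1)
    def ax(x):
        a=a0+x[2]*b1+x[3]*b2;a/=np.linalg.norm(a);return c0+x[0]*b1+x[1]*b2,a
    def f_(x):
        c,a=ax(x);v=Q-c;return np.linalg.norm(v-np.outer(v@a,a),axis=1)-.028
    o=least_squares(f_,np.zeros(4),loss='soft_l1',f_scale=.002);c,a=ax(o.x)
    s=(Q-c)@a;print('rms mm',1e3*np.sqrt(np.mean(f_(o.x)**2)),'axis',a.round(3),'s',np.percentile(s,[1,99]).round(4));return c,a,s
E
python3 - <<'E'
from tinpose import *
s=read_state();Rt=s['eef_rot'];g=s['ee_pos']-.022*Rt[:,2]
a0=np.array([.895,.446,0])
c,a,ss=tinfit(g,a0);print('grasp',g,'axis pt',c,'in tool',Rt.T@(c-s['ee_pos']),Rt.T@a, 'base',c+a*np.percentile(ss,1))
E
```

```text
6.05 [-11.1  42.1  -4.8  76.2  10.4 102.1  99.5] [0.4857 0.0445 0.2336] [-0.6  0.3 -3.1]
scene 643
top 52
rms mm 2.1801675811041923 axis [0.895 0.444 0.038] s [-0.0499  0.0405]
grasp [0.49848703 0.05086565 0.25025727] axis pt [0.49806522 0.05171211 0.24775115] in tool [-0.00164     0.00093476 -0.02009956] [-0.7328962  -0.00666767 -0.6803078 ] base [0.45336931 0.02953479 0.24584743]
```

The tin is held (about 0.31 kg) with its axis through the grasp point. Next I yaw to the stand direction and move over the bed.

Emit:
step_arm(deltas=[[[45, 2, 21, 3, 0, 0, -3], [45, 2, 21, 3, 0, 0, -3], [45, 2, 21, 3, 0, 0, -3], [45, 2, 21, 3, 0, 0, -3], [45, 2, 21, 3, 0, 0, -3], [45, 2, 21, 3, 0, 0, -3], [45, 2, 21, 3, 0, 0, -3], [45, 2, 21, 3, 0, 0, -3], [45, 2, 21, 3, 0, 0, -3], [45, 2, 21, 3, 0, 0, -2.7]]])

```text
t: 7.4
ee_pos: [0.5046, 0.2543, 0.2598]
eef_rot: [[-0.752, 0.053, -0.657], [0.038, 0.999, 0.037], [0.658, 0.003, -0.753]]
wrist_force: [0.1, 0.2, -3.0]
gripper_width: 0.0499
```

Emit:
step_arm(deltas=[[[45, 0, 0, 0, -0.2, -4, 0], [45, 0, 0, 0, -0.2, -4, 0], [45, 0, 0, 0, -0.2, -4, 0], [45, 0, 0, 0, -0.2, -4, 0], [45, 0, 0, 0, -0.2, -4, 0], [45, 0, 0, 0, -0.2, -4, 0], [45, 0, 0, 0, -0.2, -4, 0], [45, 0, 0, 0, -0.2, -4, 0], [45, 0, 0, 0, -0.2, -4, 0], [45, 0, 0, 0, -0.2, -4, 0], [45, 0, 0, 0, 0, 0, 0]]])

```text
t: 8.78
ee_pos: [0.5025, 0.2543, 0.2603]
eef_rot: [[-0.999, 0.045, -0.02], [0.045, 0.999, 0.004], [0.021, 0.003, -1.0]]
wrist_force: [0.0, 0.4, -1.7]
gripper_width: 0.0491
```

```bash
python3 log.py
python3 - <<'E'
from kin import *
p,e=fit();print(e)
L=[json.loads(l) for l in open('log.jsonl')];q=np.array(L[-1]['q']);t=np.array(L[-1]['ee_pos'])
Rc=np.array(L[-1]['eef_rot']);z=Rc[:,2];print(Rc.round(3),'down',np.degrees(np.arctan2(-z[2],z[0])))
for d in np.arange(np.degrees(np.arctan2(-z[2],z[0])),40,-4):
    Rt=tool(-3.1,d);q,ep,er=ik(t,Rt,q,p);print(round(d),q.round(),round(ep*1e3,1),round(er,1))
E
```

```text
8.775 [-30.6  24.9   3.   90.4  -2.2  65.7  60.5] [0.5025 0.2543 0.2603] [ 0.   0.4 -1.7]
3.6337317332879593e-06
[[-0.999  0.045 -0.02 ]
 [ 0.045  0.999  0.004]
 [ 0.021  0.003 -1.   ]] down 91.1663033747164
91 [-31.  25.   3.  90.  -2.  66.  60.] 0.0 0.0
87 [-33.  23.   4.  94.   0.  61.  58.] 0.0 0.0
83 [-35.  21.   5.  97.   3.  56.  55.] 0.0 0.0
79 [-37.  20.   6. 100.   6.  52.  52.] 0.0 0.0
75 [-39.  18.   7. 103.   9.  47.  48.] 0.0 0.0
71 [-42.  17.   8. 106.  13.  42.  43.] 0.0 0.0
67 [-46.  16.  10. 110.  19.  38.  38.] 0.0 0.0
63 [-50.  15.  13. 113.  25.  34.  31.] 0.0 0.0
59 [-55.  15.  17. 116.  33.  30.  22.] 0.0 0.0
55 [-61.  15.  22. 119.  42.  27.  11.] 0.0 0.0
51 [-67.  15.  27. 122.  53.  25.  -1.] 0.0 0.0
47 [-73.  16.  32. 125.  67.  23. -16.] 0.0 0.0
43 [-75.  17.  34. 128.  82.  24. -33.] 0.0 0.0
```

Emit:
step_arm(deltas=[[[45, 0, 0, 0, -0.2, -4, 0], [45, 0, 0, 0, -0.2, -4, 0], [45, 0, 0, 0, -0.2, -4, 0], [45, 0, 0, 0, -0.2, -4, 0], [45, 0, 0, 0, -0.2, -4, 0], [45, 0, 0, 0, -0.2, -3, 0], [45, 0, 0, 0, -0.2, -3, 0], [45, 0, 0, 0, -0.2, -3, 0], [45, 0, 0, 0, 0, 0, 0]]])

```text
t: 9.9
ee_pos: [0.5037, 0.2538, 0.2597]
eef_rot: [[-0.883, 0.045, 0.467], [0.038, 0.999, -0.024], [-0.468, -0.004, -0.884]]
wrist_force: [-0.7, 0.4, -1.9]
gripper_width: 0.0496
```

```bash
python3 log.py; tail -1 log.jsonl | python3 -c "import json,sys;print(json.load(sys.stdin)['eef_rot'])"
```

```text
9.9 [-51.3  15.2  14.5 113.7  26.7  32.8  29.3] [0.5037 0.2538 0.2597] [-0.7  0.4 -1.9]
[[-0.8829030860888866, 0.044932891896681273, 0.4674004448013728], [0.03798325717015794, 0.9989831944090349, -0.024286816651546785], [-0.46801646632299787, -0.003689514076588775, -0.8837120428829818]]
```

Emit:
step_arm(deltas=[[[45, 0, 0, 0, -0.1, -2, 0], [45, 0, 0, 0, -0.1, -2, 0], [45, 0, 0, 0, -0.1, -2, 0], [45, 0, 0, 0, -0.1, -2, 0], [45, 0, 0, 0, -0.1, -2, 0], [45, 0, 0, 0, -0.1, -2, 0], [45, 0, 0, 0, -0.1, -2, 0], [45, 0, 0, 0, -0.1, -2, 0], [45, 0, 0, 0, -0.1, -2, 0], [45, 0, 0, 0, -0.1, -2, 0], [45, 0, 0, 0, 0, 0, 0], [45, 0, 0, 0, 0, 0, 0]]])

```text
t: 11.4
ee_pos: [0.5058, 0.2543, 0.2618]
eef_rot: [[-0.666, 0.047, 0.744], [0.03, 0.999, -0.036], [-0.745, -0.001, -0.667]]
wrist_force: [-0.6, 0.4, -1.6]
gripper_width: 0.0494
```

```bash
python3 log.py
python3 - <<'E'
from tinpose import *
s=read_state();Rt=s['eef_rot'];print(Rt.round(3));g=s['ee_pos']-.02*Rt[:,2]
c,a,ss=tinfit(g,np.array([0,0,1.]),'u');print('axis pt',c,'in tool',Rt.T@(c-s['ee_pos']),'az',a)
im=np.hstack([cv2.imread('pics/uscene.png')[20:260,300:560],cv2.imread('pics/utop.png')[60:300,120:380]])
cv2.imwrite('pics/v3.png',cv2.resize(im,None,fx=1.5,fy=1.5))
E
```

```text
11.4 [-81.7  19.3  42.4 128.9  86.4  20.7 -37.1] [0.5058 0.2543 0.2618] [-0.6  0.4 -1.6]
[[-0.666  0.047  0.744]
 [ 0.03   0.999 -0.036]
 [-0.745 -0.001 -0.667]]
scene 697
top 358
rms mm 4.207776217421555 axis [0.005 0.005 1.   ] s [-0.0499  0.042 ]
axis pt [0.48977448 0.255962   0.27513206] in tool [ 0.00078822  0.00094312 -0.0208828 ] az [0.00472775 0.00513882 0.99997562]
```

View pics/v3.png

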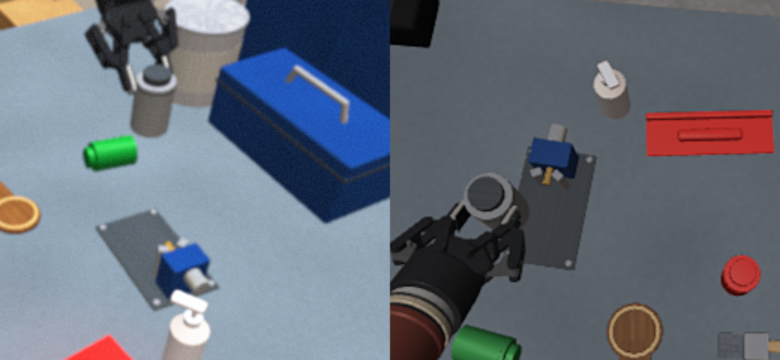

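The tin hangs upright, lid up. Now I get its base height from the cap top and plan the descent onto the bed.

Run:
```python
from tinpose import *
s=read_state()
for n in('top','scene'):
    W=cloud(load('u'+n));c=np.array([.4898,.256])
    m=(np.hypot(W[...,0]-c[0],W[...,1]-c[1])<.035)&(W[...,2]>.25)
    z=W[m][:,2];h,e=np.histogram(z,bins=np.arange(.28,.34,.003));print(n,[(round(a,3),int(b)) for a,b in zip(e,h) if b>4])
    q=W[m&(W[...,2]>np.percentile(z,90)-.004)];q=W[m&(W[...,2]>.31)];print(len(q),(q[:,:2].max(0)+q[:,:2].min(0))/2,np.ptp(q[:,:2],0),np.median(q[:,2]))
from kin import *
p,e=fit();q=s['q'];Rt=s['eef_rot'];t=s['ee_pos']
for tgt in((.5058,.26,.26),(.5258,.26,.15),(.5258,.26,.07),(.5258,.26,.04),(.575,.258,.04)):
    for f in np.linspace(0,1,9)[1:]:
        q2,ep,er=ik(t*(1-f)+np.array(tgt)*f,Rt,q,p);st=np.abs(q2-q).max();q=q2
    t=np.array(tgt);print(tgt,q.round(),round(ep*1e3,1),round(er,2),st.round(1))
```

```text
top [(np.float64(0.28), 14), (np.float64(0.283), 10), (np.float64(0.286), 15), (np.float64(0.289), 15), (np.float64(0.292), 23), (np.float64(0.295), 34), (np.float64(0.298), 49), (np.float64(0.301), 154), (np.float64(0.304), 218), (np.float64(0.307), 28), (np.float64(0.31), 22), (np.float64(0.313), 180), (np.float64(0.316), 242)]
446 [0.48785601 0.25646494] [0.04606855 0.04966706] 0.3161429353410281
scene [(np.float64(0.28), 34), (np.float64(0.283), 30), (np.float64(0.286), 39), (np.float64(0.289), 33), (np.float64(0.292), 33), (np.float64(0.295), 40), (np.float64(0.298), 50), (np.float64(0.301), 88), (np.float64(0.304), 82), (np.float64(0.307), 27), (np.float64(0.31), 26), (np.float64(0.313), 88), (np.float64(0.316), 98)]
212 [0.48988301 0.25667817] [0.04661178 0.05376659] 0.31593117963819367
(0.5058, 0.26, 0.26) [-82.  20.  42. 129.  86.  21. -37.] 0.0 0.0 0.1
(0.5258, 0.26, 0.15) [-63.  32.  22. 133. 124.  29. -80.] 0.0 0.0 3.4
(0.5258, 0.26, 0.07) [-56.  43.  12. 135. 134.  40. -95.] 0.0 0.0 1.5
(0.5258, 0.26, 0.04) [-55.  47.  10. 136. 136.  44. -99.] 0.0 0.0 0.5
(0.575, 0.258, 0.04) [-51.  47.  12. 130. 139.  40. -96.] 0.0 0.0 0.7
```

Emit:
step_arm(deltas=[[[45, 5, 0.75, -16, 0, 0, 0], [45, 5, 0.75, -16, 0, 0, 0], [45, 5, 0.75, -16, 0, 0, 0], [45, 5, 0.75, -16, 0, 0, 0], [45, 5, 0.75, -16, 0, 0, 0], [45, 5, 0.75, -16, 0, 0, 0], [45, 5, 0.75, -16, 0, 0, 0], [45, 5, 0.75, -16, 0, 0, 0], [45, 0, 0, -16, 0, 0, 0], [45, 0, 0, -16, 0, 0, 0], [45, 0, 0, -16, 0, 0, 0], [45, 0, 0, -16, 0, 0, 0], [45, 0, 0, 0, 0, 0, 0], [45, 0, 0, 0, 0, 0, 0]]])

```text
t: 13.25
ee_pos: [0.5457, 0.2605, 0.0701]
eef_rot: [[-0.666, 0.046, 0.745], [0.03, 0.999, -0.035], [-0.746, -0.001, -0.666]]
wrist_force: [-0.3, -0.5, -1.7]
gripper_width: 0.0494
```

```bash
python3 log.py
python3 - <<'E'
from tinpose import *
s=read_state();Rt=s['eef_rot'];print(Rt.round(3));g=s['ee_pos']-.02*Rt[:,2]
c,a,ss=tinfit(g,np.array([0,0,1.]),'w');print('axis pt',c,'in tool',Rt.T@(c-s['ee_pos']),'axis',a, 'at tcp offset',c-s['ee_pos'])
for n in('top','scene'):
    W=cloud(load('w'+n));m=(np.hypot(W[...,0]-c[0],W[...,1]-c[1])<.024)&(W[...,2]>s['ee_pos'][2]+.05);print(n,np.median(W[m][:,2]),m.sum())
im=np.hstack([cv2.imread('pics/wscene.png')[120:280,340:500],cv2.imread('pics/wtop.png')[120:280,160:320]])
cv2.imwrite('pics/v4.png',cv2.resize(im,None,fx=2.5,fy=2.5,interpolation=cv2.INTER_CUBIC))
E
```

```text
13.25 [-55.   42.9  13.8 133.2 135.6  38.2 -94.6] [0.5457 0.2605 0.0701] [-0.3 -0.5 -1.7]
[[-0.666  0.046  0.745]
 [ 0.03   0.999 -0.035]
 [-0.746 -0.001 -0.666]]
scene 566
top 215
rms mm 4.31550287691843 axis [-0.005  0.007  1.   ] s [-0.0482  0.0422]
axis pt [0.52931648 0.26238215 0.0834011 ] in tool [ 0.00105174  0.00115947 -0.02117855] axis [-0.00473144  0.00669945  0.99996636] at tcp offset [-0.0164227   0.00192542  0.01332551]
top 0.12470607860719896 256
scene 0.12440569942598356 174
```

View pics/v4.png

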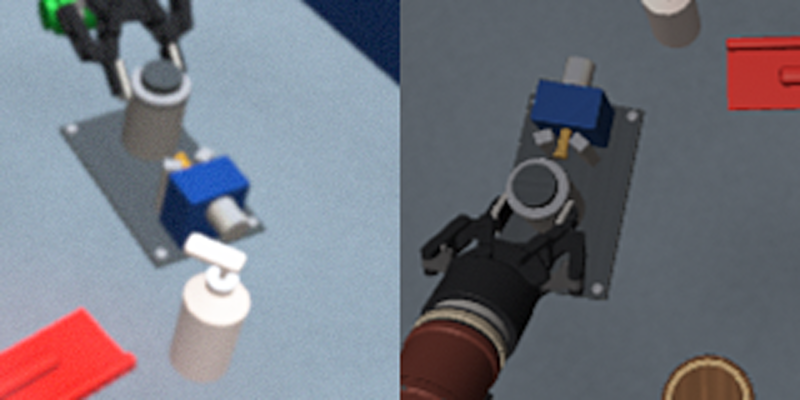

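Both views show the tin upright in front of the plunger, at (150,110) in the left crop and (540,190) in the right, with its base about 26 mm above the bed. I'll lower it slowly.

Emit:
step_arm(deltas=[[[45, 0, 0, -7, 0, 0, 0], [45, 0, 0, -7, 0, 0, 0], [45, 0, 0, -6, 0, 0, 0], [45, 0, 0, -3, 0, 0, 0], [45, 0, 0, -1.5, 0, 0, 0], [45, 0, 0, 0, 0, 0, 0], [45, 0, 0, 0, 0, 0, 0]]])

```text
t: 14.22
ee_pos: [0.5451, 0.2604, 0.0451]
eef_rot: [[-0.666, 0.045, 0.744], [0.029, 0.999, -0.035], [-0.745, -0.001, -0.667]]
wrist_force: [0.1, -0.2, -2.6]
gripper_width: 0.0499
```

Emit:
step_arm(deltas=[[[45, 0, 0, -1, 0, 0, 0], [45, 0, 0, 0, 0, 0, 0], [45, 0, 0, 0, 0, 0, 0]]])

```text
t: 14.6
ee_pos: [0.545, 0.2603, 0.0439]
eef_rot: [[-0.667, 0.045, 0.744], [0.029, 0.999, -0.035], [-0.745, -0.001, -0.667]]
wrist_force: [0.1, 0.7, -2.2]
gripper_width: 0.0495
```

Emit:
step_arm(deltas=[[[45, 4, -0.2, 0, 0, 0, 0], [45, 4, -0.2, 0, 0, 0, 0], [45, 4, -0.2, 0, 0, 0, 0], [45, 4, -0.2, 0, 0, 0, 0], [45, 3, -0.2, 0, 0, 0, 0], [45, 2, -0.1, 0, 0, 0, 0], [45, 2, -0.1, 0, 0, 0, 0], [45, 0, 0, 0, 0, 0, 0]]])

```text
t: 15.6
ee_pos: [0.5673, 0.2591, 0.0436]
eef_rot: [[-0.668, 0.045, 0.743], [0.029, 0.999, -0.035], [-0.744, -0.002, -0.668]]
wrist_force: [-4.3, -0.0, 1.1]
gripper_width: 0.0496
```

Emit:
step_arm(deltas=[[[45, 2, -0.1, 0, 0, 0, 0], [45, 2, -0.1, 0, 0, 0, 0], [45, 1, 0, 0, 0, 0, 0], [45, 0, 0, 0, 0, 0, 0]]])

```text
t: 16.1
ee_pos: [0.572, 0.2588, 0.0435]
eef_rot: [[-0.668, 0.045, 0.743], [0.029, 0.999, -0.035], [-0.744, -0.002, -0.668]]
wrist_force: [-6.7, 0.1, 1.8]
gripper_width: 0.0493
```

Emit:
step_arm(deltas=[[[45, 1.5, -0.1, 0, 0, 0, 0], [45, 1, 0, 0, 0, 0, 0], [45, 1, -0.1, 0, 0, 0, 0], [45, 0, 0, 0, 0, 0, 0]]])

```text
t: 16.6
ee_pos: [0.5751, 0.2586, 0.0434]
eef_rot: [[-0.668, 0.045, 0.743], [0.028, 0.999, -0.035], [-0.743, -0.002, -0.669]]
wrist_force: [-7.4, -0.7, 2.8]
gripper_width: 0.0495
```

Emit:
step_arm(deltas=[[[45, 1, 0, 0, 0, 0, 0], [45, 0, 0, 0, 0, 0, 0]]])

```text
t: 16.85
ee_pos: [0.5754, 0.2586, 0.0431]
eef_rot: [[-0.669, 0.045, 0.742], [0.028, 0.999, -0.035], [-0.743, -0.002, -0.67]]
wrist_force: [-9.5, 0.2, 4.2]
gripper_width: 0.0494
```

Emit:
step_arm(deltas=[[[45, 1, 0, 0, 0, 0, 0], [45, 0, 0, 0, 0, 0, 0]]])

```text
t: 17.1
ee_pos: [0.5755, 0.2586, 0.0428]
eef_rot: [[-0.67, 0.044, 0.741], [0.027, 0.999, -0.034], [-0.742, -0.003, -0.671]]
wrist_force: [-11.6, -0.1, 6.3]
gripper_width: 0.0495
```

Contact with the stop: the tool has stopped at x≈0.5755 and force is rising about 2 N per mm. I'll raise the push to 17–18 N and hold.

Emit:
step_arm(deltas=[[[45, 1, 0, 0.3, 0, 0, 0], [45, 1, 0, 0.3, 0, 0, 0], [45, 1, 0, 0.3, 0, 0, 0], [45, 0, 0, 0, 0, 0, 0], [45, 0, 0, 0, 0, 0, 0]]])

```text
t: 17.73
ee_pos: [0.5756, 0.2586, 0.0427]
eef_rot: [[-0.674, 0.043, 0.737], [0.026, 0.999, -0.034], [-0.738, -0.004, -0.675]]
wrist_force: [-20.8, 0.3, 10.7]
gripper_width: 0.0499
```

```bash
python3 log.py
python3 - <<'E'
from tinpose import *
s=read_state();Rt=s['eef_rot'];g=s['ee_pos']-.02*Rt[:,2]
c,a,ss=tinfit(g,np.array([0,0,1.]),'y');print('axis pt',c,'axis',a)
E
```

```text
17.725 [-51.   46.5  12.9 129.9 139.3  38.1 -95.5] [0.5756 0.2586 0.0427] [-20.8   0.3  10.7]
scene 506
top 211
rms mm 4.927990331076265 axis [0.017 0.059 0.998] s [-0.0545  0.0431]
axis pt [0.55966956 0.25940331 0.05614355] axis [0.01749198 0.05870698 0.998122  ]
```

Emit:
step_arm(deltas=[[[45, 0, 0, 0, 0, 0, 0], [45, 0, 0, 0, 0, 0, 0], [45, 0, 0, 0, 0, 0, 0], [45, 0, 0, 0, 0, 0, 0], [45, 0, 0, 0, 0, 0, 0], [45, 0, 0, 0, 0, 0, 0], [45, 0, 0, 0, 0, 0, 0], [45, 0, 0, 0, 0, 0, 0], [45, 0, 0, 0, 0, 0, 0], [45, 0, 0, 0, 0, 0, 0], [45, 0, 0, 0, 0, 0, 0], [45, 0, 0, 0, 0, 0, 0], [45, 0, 0, 0, 0, 0, 0], [45, 0, 0, 0, 0, 0, 0], [45, 0, 0, 0, 0, 0, 0], [45, 0, 0, 0, 0, 0, 0], [45, 0, 0, 0, 0, 0, 0], [45, 0, 0, 0, 0, 0, 0], [45, 0, 0, 0, 0, 0, 0], [45, 0, 0, 0, 0, 0, 0]]])

```text
t: 20.32
ee_pos: [0.5755, 0.2587, 0.0426]
eef_rot: [[-0.674, 0.043, 0.737], [0.026, 0.999, -0.034], [-0.738, -0.004, -0.675]]
wrist_force: [-20.7, 1.1, 11.0]
gripper_width: 0.0495
```

Run:
```python
from tinpose import *
for n in('scene','top'):
    W=cloud(load('y'+n))
    for nm,lo,hi,r0,r1 in(('cap',.092,.104,0,.019),('lid',.078,.091,.02,.028)):
        c=np.array([.5597,.2594]);r=np.hypot(W[...,0]-c[0],W[...,1]-c[1])
        q=W[(r<r1)&(r>r0)&(W[...,2]>lo)&(W[...,2]<hi)]
        A=np.c_[q[:,:2]-c,np.ones(len(q))];x=np.linalg.lstsq(A,q[:,2],rcond=None)[0];k=abs(A@x-q[:,2])<.003;x=np.linalg.lstsq(A[k],q[k,2],rcond=None)[0];print(n,nm,len(q),k.sum(),x.round(4))
    r=np.hypot(W[...,0]-.5597,W[...,1]-.2594);q=W[(r<.04)&(W[...,2]>.093)];print((q[:,:2].max(0)+q[:,:2].min(0))/2,np.ptp(q[:,:2],0),np.ptp(q,0)[2])
im=np.hstack([cv2.imread('pics/yscene.png')[130:250,360:480],cv2.imread('pics/ytop.png')[120:240,170:290]])
cv2.imwrite('pics/v5.png',cv2.resize(im,None,fx=3.3,fy=3.3,interpolation=cv2.INTER_CUBIC))
```

```text
scene cap 147 144 [-0.003   0.0395  0.0976]
scene lid 137 112 [-0.0175  0.033   0.0859]
[0.55643017 0.26104235] [0.05186888 0.06118695] 0.008315381898426732
top cap 215 206 [-0.0045  0.0407  0.0975]
top lid 193 170 [0.0266 0.0372 0.0852]
[0.55460782 0.26079759] [0.05163267 0.05687123] 0.008526827155203365
```

View pics/v5.png

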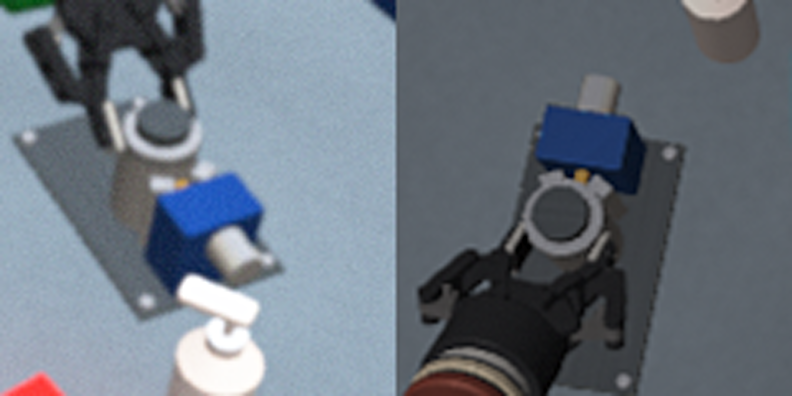

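The tin is against both cheeks: the plunger tip is hidden in the V at right crop (582,178), lateral force is about 0, and the tilt is 0.04 rad, inside the limit. The push has held at about 20.7 N for more than 2.6 s. Next I draw back and plan the transit.

Emit:
step_arm(deltas=[[[45, -3, 0, 0, 0, 0, 0], [45, -3, 0.1, 0, 0, 0, 0], [45, -3, 0.2, 0, 0, 0, 0], [45, -4, 0.2, 0.5, 0, 0, 0], [45, -4, 0.2, 1, 0, 0, 0], [45, -5, 0.3, 2, 0, 0, 0], [45, -5, 0.3, 3, 0, 0, 0], [45, -6, 0.3, 5, 0, 0, 0], [45, 0, 0, 20, 0, 0, 0], [45, 0, 0, 20, 0, 0, 0], [45, 0, 0, 20, 0, 0, 0], [45, 0, 0, 20, 0, 0, 0], [45, 0, 0, 20, 0, 0, 0], [45, 0, 0, 0, 0, 0, 0]]])

```text
t: 22.08
ee_pos: [0.5489, 0.2606, 0.1582]
eef_rot: [[-0.664, 0.046, 0.746], [0.032, 0.999, -0.033], [-0.747, 0.001, -0.665]]
wrist_force: [-0.6, -0.0, -1.6]
gripper_width: 0.0496
```

```bash
python3 log.py
python3 - <<'E'
from tinpose import *
s=read_state();Rt=s['eef_rot'];print(Rt.round(3));g=s['ee_pos']-.02*Rt[:,2]
c,a,ss=tinfit(g,np.array([0,0,1.]),'z');print('off',c-s['ee_pos'],'axis',a)
for n in('top','scene'):
    W=cloud(load('z'+n));r=np.hypot(W[...,0]-c[0],W[...,1]-c[1]);q=W[(r<.019)&(W[...,2]>g[2]+.037)];A=np.c_[q[:,:2]-c[:2],np.ones(len(q))];x=np.linalg.lstsq(A,q[:,2],rcond=None)[0];print(n,len(q),x.round(4),'-tcp',x[2]-s['ee_pos'][2])
from kin import *
p,e=fit();d=np.degrees(np.arcsin(-Rt[2,2]));az=np.degrees(np.arctan2(Rt[1,2],Rt[0,2]));print('down',d,az)
for nm,wps in dict(A=[(.60,.15,.25,-10),(.60,-.1,.25,-20),(.545,-.36,.25,-30),(.545,-.36,.05,-30)],B=[(.60,.15,.25,-3),(.60,-.1,.25,-3),(.545,-.35,.25,-10),(.545,-.35,.05,-10)],C=[(.60,.15,.25,-20),(.60,-.1,.25,-35),(.545,-.36,.25,-50),(.545,-.36,.05,-50)]).items():
  q=s['q'];w0=np.r_[s['ee_pos'],az]
  for w1 in wps:
    st=ee=0
    for f in np.linspace(0,1,13)[1:]:
        w=w0*(1-f)+np.array(w1)*f;q2,ep,er=ik(w[:3],tool(w[3],d),q,p);st=max(st,np.abs(q2-q).max());q=q2;ee=max(ee,ep*1e3,er)
    w0=np.array(w1);print(nm,w1,q.round(),'step',st.round(1),'err',round(ee,2))
E
```

```text
22.075 [-62.6  32.3  24.9 130.5 125.3  25.7 -79.5] [0.5489 0.2606 0.1582] [-0.6 -0.  -1.6]
[[-0.664  0.046  0.746]
 [ 0.032  0.999 -0.033]
 [-0.747  0.001 -0.665]]
scene 685
top 256
rms mm 4.142759321679907 axis [-0.002  0.003  1.   ] s [-0.0491  0.0421]
off [-0.01655852  0.00178027  0.01330135] axis [-0.00237798  0.00295589  0.9999928 ]
top 266 [-0.0142  0.0091  0.2114] -tcp 0.05316617121114539
scene 144 [-0.0216  0.0109  0.2127] -tcp 0.0544952768438845
down 41.68751851006379 -2.564108965872058
A (0.6, 0.15, 0.25, -10) [-67.  26.  50. 126. 115.   9. -60.] step 3.3 err 0.0
A (0.6, -0.1, 0.25, -20) [-19.  18.  24. 130. 148.  15. -76.] step 4.3 err 0.0
A (0.545, -0.36, 0.25, -30) [ 35.  20.  -3. 124. 183.  12. -91.] step 4.7 err 0.0
A (0.545, -0.36, 0.05, -30) [ 34.  45.  -1. 133. 182.  46. -89.] step 2.9 err 0.0
B (0.6, 0.15, 0.25, -3) [-54.  21.  35. 128. 132.  13. -68.] step 1.4 err 0.0
B (0.6, -0.1, 0.25, -3) [ 18.  17. -10. 130. 191.  15. -94.] step 6.4 err 0.0
B (0.545, -0.35, 0.25, -10) [  75.   27.  -46.  120.  227.    5. -108.] step 5.2 err 0.0
B (0.545, -0.35, 0.05, -10) [ 52.  46. -13. 129. 208.  38. -83.] step 5.9 err 0.0
C (0.6, 0.15, 0.25, -20) [-67.  27.  44. 121.  72.  18. -27.] step 9.2 err 0.01
C (0.6, -0.1, 0.25, -35) [-44.  25.  48. 126. 105.  11. -51.] step 3.7 err 0.0
C (0.545, -0.36, 0.25, -50) [ -3.  23.  32. 123. 130.  11. -64.] step 3.5 err 0.0
C (0.545, -0.36, 0.05, -50) [ 18.  45.   4. 131. 151.  43. -91.] step 5.4 err 0.0
```

Drawn back, the tin hangs upright again (0.004 rad). Now I transit to the basin with tool azimuth −30° and the target tin axis at about (0.535, −0.345).

Emit:
step_arm(deltas=[[[45, 8.5, -18, 5, 0, 0, -1.2], [45, 8.5, -18, 5, 0, 0, -1.2], [45, 8.5, -18, 5, 0, 0, -1.2], [45, 8.5, -18, 5, 0, 0, -1.2], [45, 8.5, -18, 5, 0, 0, -1.2], [45, 8.5, -20, 5, 0, 0, -1.2], [45, 0, -21, 0, 0, 0, -0.9], [45, 0, -21, 0, 0, 0, -0.9], [45, 0, -21, 0, 0, 0, -0.9], [45, 0, -21, 0, 0, 0, -0.9], [45, 0, -21, 0, 0, 0, -0.9], [45, 0, -21, 0, 0, 0, -0.9], [45, 0, 0, 0, 0, 0, 0]]])

```text
t: 23.8
ee_pos: [0.5994, 0.0215, 0.1866]
eef_rot: [[-0.643, 0.267, 0.718], [0.176, 0.964, -0.2], [-0.745, -0.002, -0.667]]
wrist_force: [0.2, -0.2, -1.9]
gripper_width: 0.0494
```

```bash
python3 log.py
```

```text
23.8 [-33.1  26.   22.2 133.9 144.8  24.7 -84. ] [0.5994 0.0215 0.1866] [ 0.2 -0.2 -1.9]
```

Emit:
step_arm(deltas=[[[45, 0, -21, 0, 0, 0, -0.9], [45, 0, -21, 0, 0, 0, -0.9], [45, 0, -21, 0, 0, 0, -0.9], [45, 0, -21, 0, 0, 0, -0.9], [45, 0, -21, 0, 0, 0, -0.9], [45, 0, -21, 0, 0, 0, -0.9], [45, -4, -19.5, 0, 0, 0, -0.8], [45, -4, -19.5, 0, 0, 0, -0.8], [45, -4, -19.5, 0, 0, 0, -0.8], [45, -4, -19.5, 0, 0, 0, -0.8], [45, -4, -19.5, 0, 0, 0, -0.8], [45, -4, -19.5, 0, 0, 0, -0.8], [45, 0, 0, 0, 0, 0, 0]]])

```text
t: 25.42
ee_pos: [0.5753, -0.2198, 0.1864]
eef_rot: [[-0.603, 0.431, 0.672], [0.286, 0.903, -0.322], [-0.745, -0.002, -0.667]]
wrist_force: [0.2, -0.3, -2.3]
gripper_width: 0.0494
```

```bash
python3 log.py
```

```text
25.425 [  5.1  25.   12.7 134.  173.1  26.1 -93.6] [ 0.5753 -0.2198  0.1864] [ 0.2 -0.3 -2.3]
```

Emit:
step_arm(deltas=[[[45, -3.8, -19.2, 0, 0, 0, -0.6], [45, -3.8, -19.2, 0, 0, 0, -0.6], [45, -3.8, -19.2, 0, 0, 0, -0.6], [45, -3.8, -19.2, 0, 0, 0, -0.6], [45, -3.8, -19.2, 0, 0, 0, -0.6], [45, -3.8, -19.2, 0, 0, 0, -0.6], [45, -3.8, -19.2, 0, 0, 0, -0.6], [45, 0, 0, -15, 0, 0, 0], [45, 0, 0, -20, 0, 0, 0], [45, 0, 0, -15, 0, 0, 0], [45, 0, 0, 0, 0, 0, 0], [45, 0, 0, 0, 0, 0, 0]]])

```text
t: 26.92
ee_pos: [0.5498, -0.3525, 0.1369]
eef_rot: [[-0.58, 0.493, 0.648], [0.327, 0.87, -0.368], [-0.746, -0.001, -0.666]]
wrist_force: [0.1, 0.1, -2.0]
gripper_width: 0.0494
```

```bash
python3 log.py
python3 - <<'E'
from tinpose import *
s=read_state();Rt=s['eef_rot'];print(Rt.round(3));g=s['ee_pos']-.02*Rt[:,2]
c,a,ss=tinfit(g,np.array([0,0,1.]),'b');print('axis pt',c,'off',c-s['ee_pos'],'axis',a)
for n in('top','scene'):
    W=cloud(load('b'+n));r=np.hypot(W[...,0]-c[0],W[...,1]-c[1]);q=W[(r<.019)&(W[...,2]>g[2]+.037)];A=np.c_[q[:,:2]-c[:2],np.ones(len(q))];x=np.linalg.lstsq(A,q[:,2],rcond=None)[0];print(n,len(q),x.round(4),'-tcp',x[2]-s['ee_pos'][2])
im=np.hstack([cv2.imread('pics/bscene.png')[160:320,90:250],cv2.imread('pics/btop.png')[150:310,370:530]])
cv2.imwrite('pics/v6.png',cv2.resize(im,None,fx=2.5,fy=2.5,interpolation=cv2.INTER_CUBIC))
E
```

```text
26.925 [ 26.8  33.    6.9 131.  188.7  32.5 -98.1] [ 0.5498 -0.3525  0.1369] [ 0.1  0.1 -2. ]
[[-0.58   0.493  0.648]
 [ 0.327  0.87  -0.368]
 [-0.746 -0.001 -0.666]]
scene 1193
top 218
rms mm 4.099356999709458 axis [-0.014 -0.035  0.999] s [-0.0498  0.0415]
axis pt [ 0.53575506 -0.34480465  0.15023583] off [-0.01405253  0.00765409  0.01332722] axis [-0.01352529 -0.03493592  0.99929803]
top 278 [0.0166 0.0225 0.1915] -tcp 0.05461858394533964
scene 265 [-0.0018  0.0232  0.1909] -tcp 0.05399078001559848
```

View pics/v6.png

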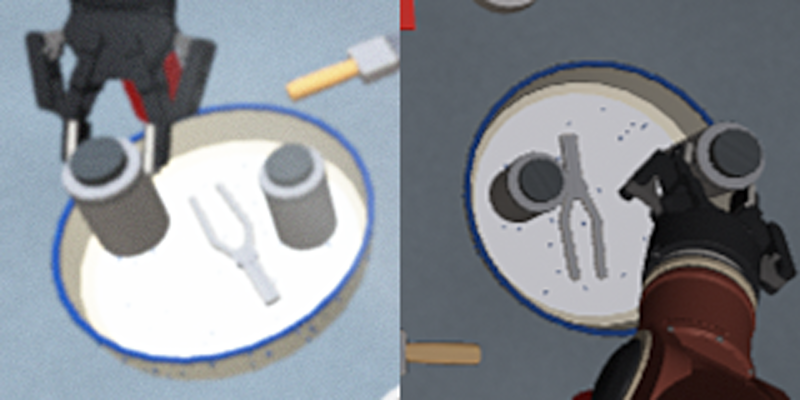

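The tin hangs over the free half, at left crop (115,195), axis (0.536, −0.345). tin2 and the pliers are clear. Lowering now.

Emit:
step_arm(deltas=[[[45, 0, 0, -15, 0, 0, 0], [45, 0, 0, -15, 0, 0, 0], [45, 0, 0, -15, 0, 0, 0], [45, 0, 0, -15, 0, 0, 0], [45, 0, 0, -12, 0, 0, 0], [45, 0, 0, -10, 0, 0, 0], [45, 0, 0, -6, 0, 0, 0], [45, 0, 0, 0, 0, 0, 0], [45, 0, 0, 0, 0, 0, 0]]])

```text
t: 28.15
ee_pos: [0.5491, -0.3532, 0.0487]
eef_rot: [[-0.58, 0.494, 0.648], [0.328, 0.869, -0.369], [-0.745, -0.002, -0.667]]
wrist_force: [-0.5, -0.7, -1.9]
gripper_width: 0.0499
```

Emit:
step_arm(deltas=[[[45, 0, 0, -2, 0, 0, 0], [45, 0, 0, -2, 0, 0, 0], [45, 0, 0, 0, 0, 0, 0], [45, 0, 0, 0, 0, 0, 0]]])

```text
t: 28.65
ee_pos: [0.5489, -0.3531, 0.0443]
eef_rot: [[-0.581, 0.494, 0.647], [0.329, 0.869, -0.369], [-0.745, -0.002, -0.667]]
wrist_force: [0.0, -0.0, -1.9]
gripper_width: 0.0495
```

Emit:
step_arm(deltas=[[[45, 0, 0, -1, 0, 0, 0], [45, 0, 0, -0.5, 0, 0, 0], [45, 0, 0, 0, 0, 0, 0], [45, 0, 0, 0, 0, 0, 0]]])

```text
t: 29.15
ee_pos: [0.5489, -0.3531, 0.0428]
eef_rot: [[-0.581, 0.494, 0.647], [0.329, 0.869, -0.369], [-0.745, -0.001, -0.667]]
wrist_force: [0.5, 0.1, -1.4]
gripper_width: 0.0494
```

Emit:
step_arm(deltas=[[[45, 0, 0, -0.7, 0, 0, 0], [45, 0, 0, 0, 0, 0, 0], [45, 0, 0, 0, 0, 0, 0]]])

```text
t: 29.52
ee_pos: [0.5491, -0.3532, 0.0426]
eef_rot: [[-0.58, 0.494, 0.648], [0.328, 0.869, -0.369], [-0.746, -0.002, -0.666]]
wrist_force: [-2.8, 1.0, 1.0]
gripper_width: 0.0493
```

Emit:
step_arm(deltas=[[[45, 0, 0, -0.7, 0, 0, 0], [45, 0, 0, 0, 0, 0, 0], [45, 0, 0, 0, 0, 0, 0]]])

```text
t: 29.9
ee_pos: [0.5493, -0.3533, 0.0426]
eef_rot: [[-0.579, 0.494, 0.649], [0.328, 0.87, -0.37], [-0.747, -0.001, -0.665]]
wrist_force: [-2.7, 1.4, 4.7]
gripper_width: 0.0496
```

Touchdown (+4.7 N). I'll open gradually to 68 mm only, because of the basin wall.

Emit:
step_arm(deltas=[[[49, 0, 0, 0, 0, 0, 0], [50, 0, 0, 0, 0, 0, 0], [52, 0, 0, 0, 0, 0, 0], [55, 0, 0, 0, 0, 0, 0], [60, 0, 0, 0, 0, 0, 0], [65, 0, 0, 0, 0, 0, 0], [68, 0, 0, 0, 0, 0, 0], [68, 0, 0, 0, 0, 0, 0], [68, 0, 0, 0, 0, 0, 0], [68, 0, 0, 0, 0, 0, 0]]])

```text
t: 31.15
ee_pos: [0.5489, -0.3531, 0.0414]
eef_rot: [[-0.581, 0.494, 0.647], [0.329, 0.869, -0.369], [-0.745, -0.002, -0.667]]
wrist_force: [0.4, -0.5, -0.6]
gripper_width: 0.0678
```

```bash
python3 log.py
python3 - <<'E'
from tinpose import *
s=read_state()
d=snap('scene','p1');w=snap('wrist','pw1')['pixels'][:,:,::-1]
cv2.imwrite('pics/v7.png',np.hstack([cv2.resize(d['pixels'][160:310,90:250,::-1],(400,375)),cv2.resize(w[100:400,160:480],(400,375))]))
E
```

```text
31.15 [ 26.9  46.3   7.1 133.1 186.7  47.8 -96.8] [ 0.5489 -0.3531  0.0414] [ 0.4 -0.5 -0.6]
```

View pics/v7.png

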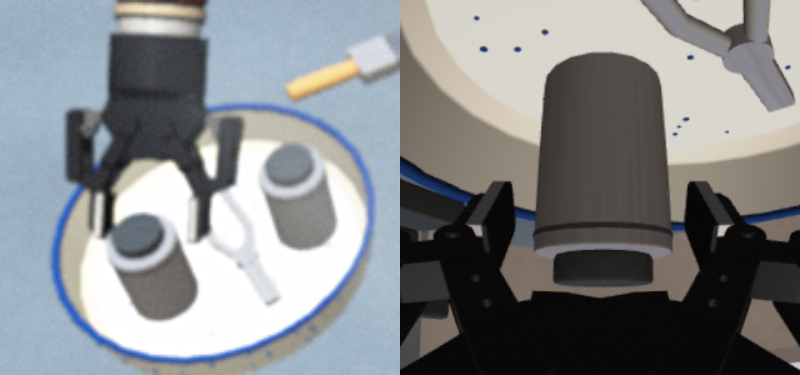

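The tin stands free on the floor at left crop (153,265), with gaps at both pads in the wrist view. I'll lift straight up, reversing the known path.

Emit:
step_arm(deltas=[[[68, -1, 0.6, 4, 0, 0, 0], [68, -1, 0.6, 6, 0, 0, 0], [68, 0, 0, 10, 0, 0, 0], [68, 0, 0, 15, 0, 0, 0], [68, 0, 0, 15, 0, 0, 0], [68, 0, 0, 15, 0, 0, 0], [68, 0, 0, 15, 0, 0, 0], [68, 0, 0, 15, 0, 0, 0], [68, 0, 0, 15, 0, 0, 0], [68, 0, 0, 15, 0, 0, 0], [68, 0, 0, 15, 0, 0, 0], [68, 4, 19, 5, 0, 0, 0.6], [68, 4, 19, 5, 0, 0, 0.6], [68, 4, 19, 5, 0, 0, 0.6], [68, 4, 19, 5, 0, 0, 0.6], [68, 4, 19, 0, 0, 0, 0.6], [68, 4, 19, 0, 0, 0, 0.6], [68, 4, 19, 0, 0, 0, 0.6], [68, 4, 19, 0, 0, 0, 0.6], [68, 0, 0, 0, 0, 0, 0]]])

```text
t: 33.75
ee_pos: [0.5791, -0.1981, 0.2019]
eef_rot: [[-0.607, 0.417, 0.677], [0.278, 0.909, -0.311], [-0.745, -0.001, -0.667]]
wrist_force: [0.3, 0.4, 0.1]
gripper_width: 0.068
```

Emit:
step_arm(deltas=[[[68, 0, 18, 0, 0, 0, 0.6], [68, 0, 18, 0, 0, 0, 0.6], [68, 0, 18, 0, 0, 0, 0.6], [68, 0, 18, 0, 0, 0, 0.6], [68, 0, 18, 0, 0, 0, 0.6], [68, 0, 18, 0, 0, 0, 0.6], [68, 0, 18, 0, 0, 0, 0.6], [68, 0, 0, 0, 0, 0, 0], [68, 0, 0, 0, 0, 0, 0]]])

```text
t: 34.88
ee_pos: [0.5788, -0.0753, 0.2018]
eef_rot: [[-0.624, 0.354, 0.697], [0.235, 0.935, -0.265], [-0.745, -0.001, -0.667]]
wrist_force: [-0.5, -0.6, 0.3]
gripper_width: 0.0681
```

```bash
python3 log.py
python3 - <<'E'
from tinpose import *
for n in('scene','top'):
    d=snap(n,'f'+n);W=cloud(d);W0=cloud(load({'scene':'sc0','top':'top0'}[n]))
    for nm,c,V in(('tin',(.5355,-.345),W),('tin2',(.5195,-.216),W),('tin2 before',(.5195,-.216),W0)):
        r=np.hypot(V[...,0]-c[0],V[...,1]-c[1]);q=V[(r<.035)&(V[...,2]>.09)&(V[...,2]<.115)]
        c2=(q[:,:2].min(0)+q[:,:2].max(0))/2;A=np.c_[q[:,:2]-c2,np.ones(len(q))];x=np.linalg.lstsq(A,q[:,2],rcond=None)[0];print(n,nm,len(q),c2.round(4),'dist',np.hypot(*(c2-[.5202,-.2855])).round(4),'plane',x.round(4))
im=np.hstack([cv2.resize(cv2.imread('pics/fscene.png'),(400,250)),cv2.resize(cv2.imread('pics/ftop.png'),(400,250))]);z=np.hstack([cv2.resize(cv2.imread('pics/fscene.png')[160:320,90:282],(400,333)),cv2.resize(cv2.imread('pics/ftop.png')[140:300,370:562],(400,333))])
cv2.imwrite('pics/v8.png',np.vstack([im,z]))
E
```

```text
34.875 [-22.   22.4  21.9 136.3 153.   24.2 -86.3] [ 0.5788 -0.0753  0.2018] [-0.5 -0.6  0.3]
scene tin 299 [ 0.5366 -0.3435] dist 0.0603 plane [-0.0422 -0.0115  0.0955]
scene tin2 257 [ 0.5204 -0.2169] dist 0.0686 plane [-0.0465 -0.0015  0.0956]
scene tin2 before 252 [ 0.5197 -0.2168] dist 0.0687 plane [-0.0469  0.0093  0.0956]
top tin 254 [ 0.5344 -0.3423] dist 0.0586 plane [ 0.0076 -0.0276  0.096 ]
top tin2 246 [ 0.5192 -0.2151] dist 0.0704 plane [ 0.0164 -0.0413  0.0961]
top tin2 before 247 [ 0.5193 -0.2151] dist 0.0704 plane [ 0.0358 -0.0103  0.0961]
```

View pics/v8.png

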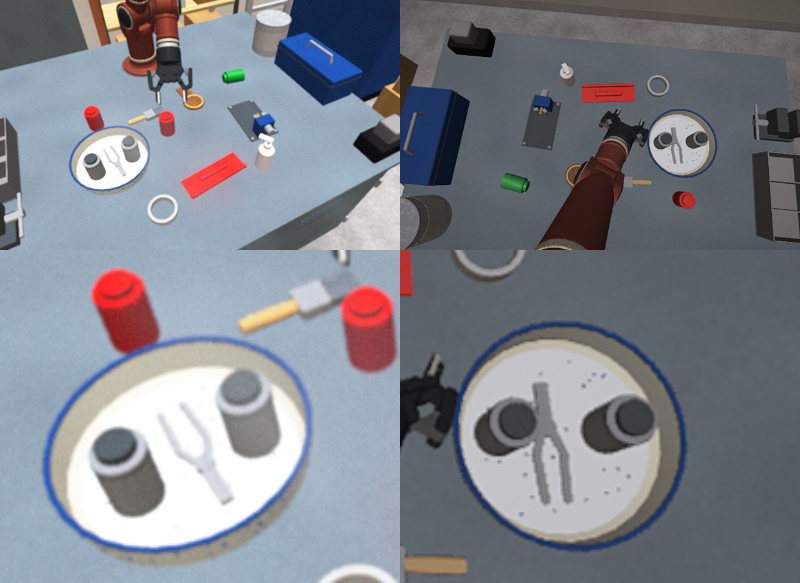

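Both tins stand in the basin with equal top heights (95.5–96 mm), the pliers and tin2 are unmoved, and the arm is clear. Handing in.

```bash
python3 -c "
from workcell import arm
print(arm.finish_job())"
```

```text
the job is handed in; nothing more can be done
None
```

I stood the fallen tin up, pressed it into the V stop for more than two seconds, and set it upright in the basin beside the other tin. The job was handed in at about 35 s; the system gives no verdict.

**Pressing:** The push on the stop held steady at about 20.7 N for more than 2.6 s, with almost no sideways force, so it sat against both cheeks. I could not read the plunger's travel directly. The tool stopped hard about 14 mm after the estimated first touch of the plunger, and the force rose in line with the spring. While it was pressed, the tin leaned about 0.04 rad by the cap's slope, and one less reliable cylinder fit gave 0.06; the limit is 0.1.

**Final state:**

| Check | Result |
|---|---|
| Marked tin from basin centre | about 60 mm |
| tin2 from basin centre | about 69 mm |
| Top height, both tins | 95.5–96 mm, so both stand flat on the floor |
| tin2 shift from start | within 1 mm |
| Pliers and other things | look undisturbed in the last pictures |
| Gripper | clear, wrist force near zero |

**Disagreements:**
- **Gripper width:** it read about 49 mm on the 56 mm tin, but the grip held throughout.
- **Cap slope readings:** in the final pictures they scatter by up to about 0.05 rad, even for tin2, which was never moved, so they can't confirm the final tilt closely.

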